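Open the combination padlock on the tool chest and hold it up

ROBOT

A 6-joint arm with a two-finger parallel gripper is mounted at the origin on the work surface. World frame = base frame: x ahead of the robot, y to its left, z up, the work surface at z = 0. Lengths are in mm, angles in rad, forces in N, time in s.
With the tool pointing down it reaches from about 275 to 1000 mm from the base axis. Payload 8.4 kg.
Tool frame: the origin (TCP) lies between the finger pads; the fingertips stand r.finger_overhang ahead of it and the grasp point (between the pads) is the TCP (r.finger_overhang is the distance from the TCP to the fingertips, in mm); z points along the fingers, y is the line along which they close (so a half turn about z gives the same grasp; the last joint's range is limited). The gripper opens to 85 mm and grips with 20 to 120 N. Pads are 22 mm wide; open, the fingers measure 114 mm over their backs; the gripper's body (76 mm by 85 mm) begins 54 mm behind the grasp point. The pads swing forward as they close: fully open they stand 13 mm farther back than shut.
Start: joints at [-1.133, 0.353, 1.633, -0, 1.155, -0.002], TCP at [266.098, -565.526, 250.281] pointing down, gripper open.
Joint ranges: [-2.63, 2.63], [-0.92, 2.1], [0.06, 2.66], [-1.3, 4.44], [0, 2.69], [-3.02, 3.02]. Speed limits (rad/s): [2.22, 2.22, 2.79, 3.14, 3.14, 3.14].

INTERFACE

Orientations are given as [roll, pitch, yaw] about the fixed x, y, z axes, in that order (R = Rz(yaw) Ry(pitch) Rx(roll)).
In Python, from rig import r, cams, sign_off gives the robot as it stands.
- The arm moves only by the shell command python3 -m crank 'ROWS' [FORCE]. ROWS is JSON, a list of rows, each a list of 7 numbers: the shift along the tool's x, y, z in m, then the turn, a rotation vector about the tool's x, y, z in rad, then the closure, from 0 (fully open) to 1 (shut). In form: [[dx, dy, dz, ax, ay, az, gripper], ...]. A call has 1 to 5 rows; each row is the pose to reach, as a shift and turn from the pose commanded when the call began, along the tool's axes at that moment; what a row does not reach only later rows make up. A row lasts 1/10 s, in which the tool goes at most 50 mm and 8.59 degrees, less where a joint would pass 70% of its speed; a pose out of reach is approached as far as the arm can. A call with a gripper value outside its range is refused whole. The fingers move at their own pace and stop on an object; FORCE is the grip in N (left out, the last holds). Time passes only in rows, so rows that repeat a pose let the fingers close. It gives the time, the measured TCP pose, the force, the opening and the grip force at its end, in the units of the state.
- r.sense(): the state, without advancing time (a new reading comes with each control period).
- cams.grab_frame(name): name is "scene" or "top"; returns a dict with "image" (480x640x3 uint8, red, green, blue), "fx", "fy", "cx", "cy" (pixels), "D" ([k1, k2, p1, p2, k3] as OpenCV has them; the pictures are not rectified), "position" and "orientation" of the camera in the world. Camera axes: x right, y down, z forward; pixel columns grow to the right and rows downward; lengths in mm; the calibration is good to about 2 mm. A picture is of the moment at which its call begins. There is no depth.
- sign_off(): hands the job in; it is judged then, once.
The state is a dict: "clock": time; "qpos": joint angles; "qvel": joint speeds; "joint_efforts": joint torques, N m; "eef_pos": TCP position; "tcp_rot": TCP orientation; "contact_force": force on the tool from outside, world axes, zero at the start; "wrist_torque": the same for the moment, N m; "opening": opening from 0.0 (shut) to 1.0 (fully open); "grasp_force": force on a finger pad.
Only numpy, scipy, OpenCV 4.12 (cv2) and the standard library are available. Lean on these libraries where they do the work, as an engineer would, in place of code of your own. Each camera call takes 0.05 s, during which the arm holds its last target. There are 200 camera calls.

TASK

Gently, gripping with no more than about 20 N, turn the padlock's dial clockwise past the first click to the second click (pointer on the long mark, straight away from the shackle), then draw the shackle fully open towards the bail end while the lock still lies in its seat. Then lift the open lock straight up off the staple and finish holding it still in the gripper, dial side up and roughly level, at least 100 mm above its seat, without letting go. Leave the two chisels, the marking gauge and the offcut alone.

Things in the scene. Friction and masses are not known exactly. Their poses are not given: they have to be found in the camera images.
- chest: Fixed wooden tool chest, 304 x 384 mm, lid top 90 mm above the bench; origin at the centre of its underside, z up, its -x side towards the robot at yaw 0. On the lid a wooden frame, 10 mm high and 8 mm thick, makes the lock's seat, 63 x 79 mm inside, centred at chest x = +40 mm, y = 0. The seated lock's axes are parallel to the chest's.
- staple (a point): Top of the steel staple fixed to the lid, 30 mm above it: an arch 24 mm wide (y) and 6 mm thick (x), 38 mm to -x and 27 mm to +y of the seat's centre. The shackle's +y leg passes through it with 3 mm to spare, so the locked lock cannot be lifted off.
- lock: Brass combination padlock lying on its back in the seat, 0.45 to 0.75 kg in all. Block 60 (x) x 76 (y) x 30 (z) mm; origin at the centre of its underside, z up, dial on top, shackle out of its -x face. Play in the seat 1.5 mm each way; the frame covers the lowest 10 mm of its sides. The x faces can be gripped above the frame (60 mm wide; on the shackle side lock y = -20 to +14 mm is free).
- dial (a joint): Dial angle (rad), growing clockwise seen from above. Starts at -0.40 to 0. A sprung plunger clicks over bumps at 0.28, 0.84 and 1.40 (about 0.1 N m, torque rises, then drops). First notch 0.56 (short mark on the lock's face): does not open. Second notch 1.12 (long mark): opens, within 0.1 rad. Let go within 0.1 of a notch it settles there, within about 0.05. Stops at -0.6 and 1.75.
- dial_grip (a point): On the dial's axis (3 mm to +x of the lock's origin), 44.5 mm above the lock's underside, mid-height of the grip bar: 36 mm long, 10 thick, 18 high (35.5 to 53.5 mm above the underside), on a 44 mm disc. Its x axis runs along the bar to the pointer end (small nose, white line on top), which stands (1.12 - dial) rad anticlockwise from the lock's +x: on the second notch it points along +x.
- shackle (a joint): How far the shackle is drawn out (m) along the lock's -x: 0 shut, 0.025 fully open. Friction about 2 N; it stays where it is left. With the dial off the second notch it stops after 3 to 7 mm: do not force it. Past 0.020 the +y leg's end is clear of the staple and the lock can be lifted straight up.
- bail (a point): Middle of the shackle's crossbar (bail): a round steel bar 9 mm thick along the lock's y, its axis 17 mm above the lid and, when shut, 82 mm to -x of the lock's origin (52 mm from the face it leaves). The legs, 9 mm thick, are 54 mm apart on centres. It moves with the shackle.
- chisel_wide: Bystander: wood-handled wide chisel, 265 mm long, lying on the bench at the robot's left of the chest; origin near its middle on the underside.
- chisel_narrow: Bystander: wood-handled narrow chisel, 265 mm long, on the bench at the right of the chest; origin near its middle on the underside.
- gauge: Bystander: beech marking gauge, 170 mm beam through a 60 mm stock, 62 mm high, standing on the lid at the chest's +y end; origin under the centre of the stock.
- offcut: Bystander: wood offcut 110 x 35 x 22 mm on the lid at the chest's -y end; origin at the centre of the underside.
Mind the look-alikes: they are no part of the job. Leave any pink look-alike of the lock alone.

How it is judged:
By the outcome, as a careful person would: the job done as asked, in the order asked, and still so for the second after the job is handed in, while the arm keeps its last pose, push and grip.
It also fails if it takes over 64 s, if anything falls off the work surface, if the arm or the gripper's body presses on something with over 40 N, if the wrist force passes 120 N, or if a joint passes its speed limit or range.

## Working session

There is one attempt and no reset: what is moved stays moved. The work goes in short steps, Python scripts to look and compute and a shell command to move; the robot and the scene stay as the last step left them, time stands still between calls to the robot, and variables do not carry over. Pictures are saved under pics/ and viewed, at most 13 in all, crops included, and the job is handed in when it is done.

```bash
ls; mkdir -p pics
python3 - <<'E'
from rig import r,cams
import cv2
s=r.sense();print(s, r.finger_overhang)
for n in("scene","top"):
    f=cams.grab_frame(n);cv2.imwrite(f"pics/{n}0.png",f["image"][:,:,::-1]);print({k:v for k,v in f.items() if k!="image"})
E
```

```text
pics
{'clock': 0.0, 'qpos': array([-1.13340973e+00,  3.53654404e-01,  1.63414134e+00, -2.58298392e-05,
        1.15521478e+00, -2.39266689e-03]), 'qvel': array([-0.00073737,  0.00082325,  0.00035904,  0.00059161,  0.00018091,
        0.00134011]), 'joint_efforts': array([ 1.68668164e-03, -6.05226517e+01, -3.42069876e+01,  1.79684293e-04,
        9.53505398e-03,  1.19210677e-05]), 'eef_pos': array([ 265.89013426, -565.11402592,  249.55467979]), 'tcp_rot': array([-3.14017473e+00,  2.02238755e-05,  4.39789724e-01]), 'contact_force': array([ 0.83713905, -0.42210842,  0.1783663 ]), 'wrist_torque': array([-0.02381311, -0.00131106,  0.04067259]), 'grasp_force': 0.0, 'opening': 1.0011540573776134} 19.0
{'fx': 446.5546561851546, 'fy': 446.5546561851546, 'cx': 314.23871734013443, 'cy': 247.57815649014594, 'D': array([0.00917632, 0.        , 0.        , 0.        , 0.        ]), 'position': array([ 979.47355831,  652.69461624, 1275.28099492]), 'orientation': array([-2.58561155,  0.00496128,  2.62049818])}
{'fx': 458.8162462742227, 'fy': 458.8162462742227, 'cx': 324.7522211064241, 'cy': 244.55722052912049, 'D': array([0.01536023, 0.        , 0.        , 0.        , 0.        ]), 'position': array([ 4.33747295e+02, -7.44377496e-01,  1.54544061e+03]), 'orientation': array([-3.00630941e+00,  2.86029521e-03, -1.58109623e+00])}
```

View pics/top0.png

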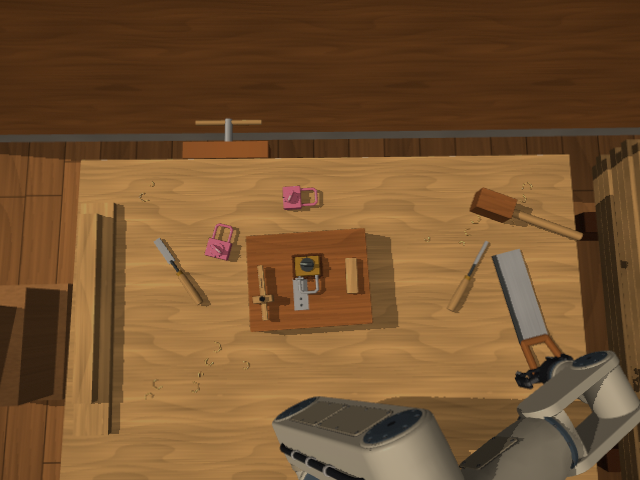

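View pics/scene0.png

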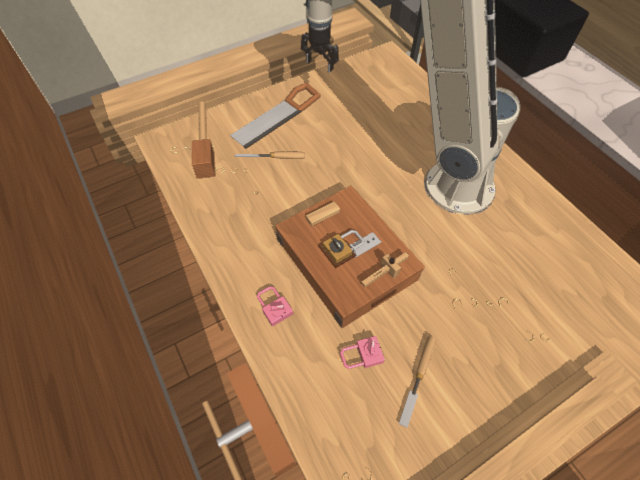

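The top view shows the chest at about (309,280), with the lock at (308,266) and the shackle pointing down towards the robot. The gauge is at (263,295) and the offcut at (351,275). The scene view shows the lock at about (338,247). Next I'll crop and enlarge the lock in both.

```bash
cat > h.py <<'E'
import numpy as np,cv2
from scipy.spatial.transform import Rotation as R
from rig import r,cams
def ray(f,uv):
    K=np.array([[f["fx"],0,f["cx"]],[0,f["fy"],f["cy"]],[0,0,1.]])
    p=cv2.undistortPoints(np.array(uv,float).reshape(-1,1,2),K,f["D"]).reshape(-1,2)
    return np.c_[p,np.ones(len(p))]@R.from_euler("xyz",f["orientation"]).as_matrix().T
def plane(f,uv,z):
    d=ray(f,uv);o=f["position"];return o+d*((z-o[2])/d[:,2])[:,None]
def crop(f,x0,y0,w,h,s,name):
    cv2.imwrite(name,cv2.resize(f["image"][y0:y0+h,x0:x0+w,::-1],None,fx=s,fy=s,interpolation=cv2.INTER_CUBIC))
E
python3 - <<'E'
from h import *
T=cams.grab_frame("top");S=cams.grab_frame("scene")
a=cv2.resize(T["image"][245:320,275:340,::-1],None,fx=6,fy=6,interpolation=cv2.INTER_CUBIC)
b=cv2.resize(S["image"][220:295,305:370+0,::-1],None,fx=6,fy=6,interpolation=cv2.INTER_CUBIC)
cv2.imwrite("pics/crop1.png",np.hstack([a,b]))
# chest lid corners, rough from view
print(plane(T,[(247,237),(364,229),(372,322),(251,331)],90).round(0))
im=T["image"];hsv=cv2.cvtColor(im,cv2.COLOR_RGB2HSV)
for p in [(300,258),(300,300),(320,240),(307,265),(318,272)]:print(p,hsv[p[1],p[0]])
E
```

```text
[[ 659.  251.   90.]
 [ 681. -125.   90.]
 [ 386. -144.   90.]
 [ 362.  234.   90.]]
(300, 258) [ 19 197 144]
(300, 300) [ 18  27 143]
(320, 240) [ 13 192 122]
(307, 265) [30 24 42]
(318, 272) [ 19 197 149]
```

View pics/crop1.png

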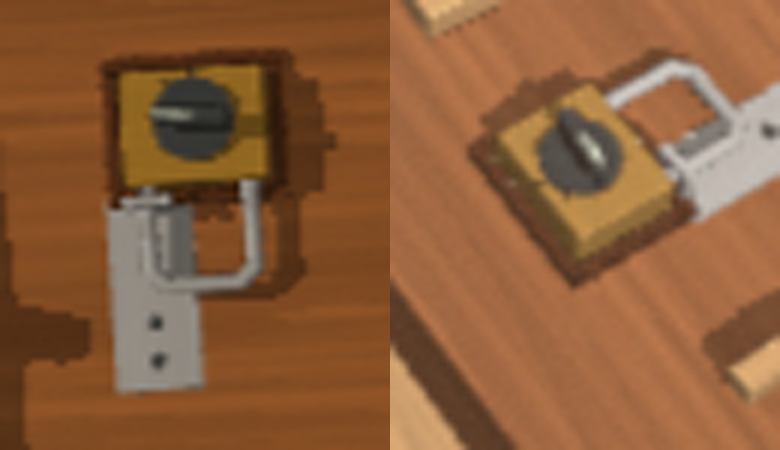

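The crop shows the lock squared to the chest. The dial disc is at crop (193,118), and the white pointer end points left (+y), so the dial is around -0.3. The bail is at crop (205,285). Now I'll measure precisely.

```bash
cat > meas.py <<'E'
from h import *
def go(T,S):
    out={}
    for n,f,(x0,y0,w,h) in(("top",T,(285,245,45,35)),("scene",S,(315,225,50,50))):
        im=f["image"][y0:y0+h,x0:x0+w];sc=8
        im=cv2.resize(im,None,fx=sc,fy=sc,interpolation=cv2.INTER_CUBIC)
        hsv=cv2.cvtColor(im,cv2.COLOR_RGB2HSV);H,Sa,V=cv2.split(hsv)
        tp=lambda c:(np.array(c,float)+.5)/sc-.5+[x0,y0]
        brass=((H>16)&(H<28)&(Sa>130)&(V>110)).astype(np.uint8)
        dark=((V<115)&(Sa<90)).astype(np.uint8)
        for nm,m in(("brass",brass),("dark",dark)):
            c=max(cv2.findContours(m,0,2)[0],key=cv2.contourArea);hu=cv2.convexHull(c)
            (ct,sz,an)=cv2.minAreaRect(hu);bx=tp(cv2.boxPoints((ct,sz,an)))
            print(n,nm,"area",cv2.contourArea(hu)/sc**2,tp(ct))
            if nm=="brass":
                P=plane(f,bx,120);print(P.round(1)[:,:2].tolist(),P.mean(0).round(1))
            else:
                e=cv2.fitEllipse(hu);print("disc@125",plane(f,[tp(e[0])],125).round(1),e[1][0]/sc,e[1][1]/sc)
                full=np.zeros_like(m);cv2.fillConvexPoly(full,hu,1)
                full=cv2.dilate(full,np.ones((9,9)))
                wh=((Sa<70)&(V>125)&(full>0)).astype(np.uint8)
                cs=cv2.findContours(wh,0,2)[0]
                if cs:
                    c=max(cs,key=cv2.contourArea)
                    ys,xs=np.nonzero(cv2.drawContours(wh*0,[c],-1,1,-1))
                    q=np.c_[xs,ys].astype(float);m0=q.mean(0);_,_,vt=np.linalg.svd(q-m0);t=(q-m0)@vt[0]
                    P=plane(f,tp([m0,m0+vt[0]*t.min(),m0+vt[0]*t.max()]),143.5)
                    d=P[2]-P[1];print("white",P.round(1).tolist(),"ang",np.arctan2(d[1],d[0]).round(3),"len",np.linalg.norm(d).round(1))
E
python3 - <<'E'
from meas import *
T=cams.grab_frame("top");S=cams.grab_frame("scene");go(T,S)
# lid corners
for f,z in((T,90),):
    im=cv2.GaussianBlur(f["image"],(3,3),0);hsv=cv2.cvtColor(im,cv2.COLOR_RGB2HSV)
    m=((hsv[...,0]<15)&(hsv[...,1]>150)).astype(np.uint8);k=np.zeros_like(m);k[215:340,235:390]=1
    c=max(cv2.findContours(m*k,0,2)[0],key=cv2.contourArea);b=cv2.boxPoints(cv2.minAreaRect(cv2.convexHull(c)))
    P=plane(f,b,z);print(b.round(1).tolist(),P.round(1)[:,:2].tolist(),P.mean(0).round(1))
E
```

```text
top brass area 363.8125 [306.73028755 265.85995483]
[[590.9, 96.3], [591.3, 20.7], [532.1, 20.2], [531.7, 95.4]] [561.5  58.2 120. ]
top dark area 135.671875 [306.70840836 264.20440483]
disc@125 [[565.9  58.4 125. ]] 13.222478866577148 13.404728889465332
white [[566.6, 66.5, 143.5], [567.0, 69.6, 143.5], [566.1, 63.4, 143.5]] ang -1.709 len 6.3
scene brass area 475.3046875 [337.52761269 247.63453484]
[[598.1, 23.5], [533.1, 12.1], [534.0, 101.7], [597.0, 111.4]] [565.5  62.2 120. ]
scene dark area 135.2890625 [336.24774551 245.69826698]
disc@125 [[566.6  55.1 125. ]] 12.750713348388672 14.496481895446777
white [[566.3, 66.2, 143.5], [566.3, 55.9, 143.5], [566.3, 76.0, 143.5]] ang 1.567 len 20.1
[[243.0, 236.0], [365.29998779296875, 226.8000030517578], [372.6000061035156, 323.0], [250.1999969482422, 332.20001220703125]] [[662.4, 263.5], [688.3, -129.8], [382.9, -145.6], [358.4, 236.6]] [523.   56.2  90. ]
```

Measurements agree: the lock's top face comes out 59 x 75 mm, centred at about (562,58). The dial axis is at about (565.5,58), yaw is about 0.055 and the pointer is at about 1.5 rad. I'm moving above it now, at z 250.

```bash
python3 -m crank '[[0.036,-0.029,0,0,0,0,0.3],[0.072,-0.058,0,0,0,0,0.75],[0.108,-0.087,0,0,0,0,0.75],[0.144,-0.116,0,0,0,0,0.75],[0.179,-0.145,0,0,0,0,0.75]]' 20
python3 -m crank '[[0.036,-0.029,0,0,0,0,0.75],[0.072,-0.058,0,0,0,0,0.75],[0.108,-0.087,0,0,0,0,0.75],[0.144,-0.116,0,0,0,0,0.75],[0.179,-0.145,0,0,0,0,0.75]]'
python3 -m crank '[[0.036,-0.029,0,0,0,0,0.75],[0.072,-0.058,0,0,0,0,0.75],[0.108,-0.087,0,0,0,0,0.75],[0.144,-0.116,0,0,0,0,0.75],[0.179,-0.145,0,0,0,0,0.75]]'
python3 -m crank '[[0,0,0.005,0,0,-0.14,0.75],[0,0,0.01,0,0,-0.28,0.75],[0,0,0.015,0,0,-0.42,0.75],[0,0,0.02,0,0,-0.56,0.75],[0,0,0.02,0,0,-0.70,0.75]]'
python3 -m crank '[[0,0,0.01,0,0,-0.12,0.75],[0,0,0.02,0,0,-0.24,0.75],[0,0,0.03,0,0,-0.36,0.75],[0,0,0.03,0,0,-0.36,0.75]]'
python3 - <<'E'
from h import *
T=cams.grab_frame("top")
s=r.sense();print(s["eef_pos"],s["tcp_rot"],s["opening"],s["contact_force"])
# lid edges: gradient along scan lines, line fits
g=cv2.cvtColor(T["image"],cv2.COLOR_RGB2HSV)[...,0].astype(float);g2=T["image"][...,1].astype(float)
def fit(pts):
    pts=np.array(pts)
    for _ in range(4):
        c=np.polyfit(pts[:,0],pts[:,1],1);e=abs(np.polyval(c,pts[:,0])-pts[:,1]);pts=pts[e<max(.6,np.median(e)*2)]
    return pts
def sub(p):
    d=abs(np.diff(cv2.GaussianBlur(p.reshape(1,-1),(5,1),0).ravel()));i=d.argmax();k=slice(max(i-2,0),i+3)
    return (d[k]*np.arange(len(d))[k]).sum()/d[k].sum()+.5
top=fit([(x,225+sub(g2[225:243,x])) for x in range(255,360)])
left=fit([(y,238+sub(g2[y,238:258])) for y in range(245,325)])[:,::-1]
for nm,q in(("top",top),("left",left)):
    P=plane(T,q,90);_,_,v=np.linalg.svd(P[:,:2]-P[:,:2].mean(0));print(nm,len(q),P.mean(0),np.arctan(-v[0,0]/v[0,1]) if nm=="top" else np.arctan(v[0,1]/v[0,0]))
crop(T,240,215,160,120,5,"pics/a1.png")
E
```

```text
clock: 0.8
eef_pos: [366.8, -356.4, 250.4]
tcp_rot: [3.141, -0.0, 0.439]
contact_force: [0.9, 0.4, 0.2]
opening: 0.252
grasp_force: 0.0
clock: 1.3
eef_pos: [467.2, -148.9, 250.5]
tcp_rot: [3.141, -0.001, 0.44]
contact_force: [0.9, -0.5, 0.7]
opening: 0.248
grasp_force: 0.0
clock: 1.8
eef_pos: [567.4, 58.7, 250.4]
tcp_rot: [3.141, -0.0, 0.44]
contact_force: [1.4, -0.8, -0.2]
opening: 0.251
grasp_force: 0.0
clock: 2.3
eef_pos: [566.4, 56.8, 229.5]
tcp_rot: [-3.141, 0.001, 1.146]
contact_force: [-0.7, 0.3, 0.7]
opening: 0.251
grasp_force: 0.0
clock: 2.7
eef_pos: [566.0, 56.6, 199.1]
tcp_rot: [-3.139, 0.0, 1.502]
contact_force: [-0.5, 0.3, -0.7]
opening: 0.25
grasp_force: 0.0
[566.37578729  56.6697896  199.81758592] [-3.14027379e+00  2.08902447e-04  1.49727512e+00] 0.24612869792095435 [ 0.03319077 -0.74788194 -0.39302521]
top 60 [678.40602292  17.53056834  90.        ] 0.05407943705451268
left 65 [499.13977363 246.19739782  90.        ] 0.0588930625982425
```

View pics/a1.png

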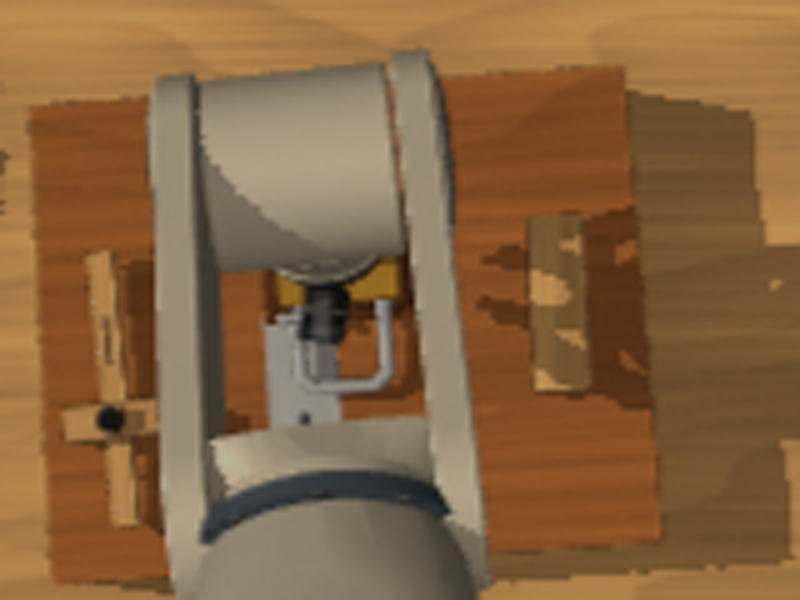

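The picture shows the gripper above the lock, with the chest edges giving a yaw of 0.056. I'm lowering around the grip bar to TCP z of about 147 (tips at 128), then closing at 20 N.

```bash
python3 -m crank '[[0.0013,0,0.012,0,0,0,0.75],[0.0013,0,0.024,0,0,0,0.75],[0.0013,0,0.036,0,0,0,0.75],[0.0013,0,0.046,0,0,0,0.75],[0.0013,0,0.052,0,0,0,0.75]]' 20
python3 -m crank '[[0,0,0,0,0,0,0.85],[0,0,0,0,0,0,0.92],[0,0,0,0,0,0,1],[0,0,0,0,0,0,1],[0,0,0,0,0,0,1]]' 20
python3 - <<'E'
from h import *
s=r.sense();print(s["eef_pos"],s["tcp_rot"],s["opening"]*85,s["contact_force"],s["wrist_torque"],s["grasp_force"],s["qpos"])
S=cams.grab_frame("scene");crop(S,290,190,100,80,7,"pics/a2.png")
E
```

```text
clock: 3.25
eef_pos: [566.3, 57.9, 146.8]
tcp_rot: [-3.14, 0.0, 1.499]
contact_force: [0.3, -0.2, 0.1]
opening: 0.25
grasp_force: 0.0
clock: 3.75
eef_pos: [566.7, 58.0, 148.3]
tcp_rot: [-3.141, 0.0, 1.5]
contact_force: [-1.0, -0.0, -6.0]
opening: 0.112
grasp_force: 23.8
[566.71442552  57.99721532 148.30508151] [-3.14140370e+00  9.88967830e-06  1.49978276e+00] 9.551695304583639 [-1.03299321 -0.04232434 -5.97047822] [ 0.00739679 -0.09873136  0.05413679] 23.791537284851074 [9.93386011e-02 3.86354214e-01 1.84146164e+00 2.81432569e-05
 9.13964701e-01 1.70334986e-01]
```

View pics/a2.png

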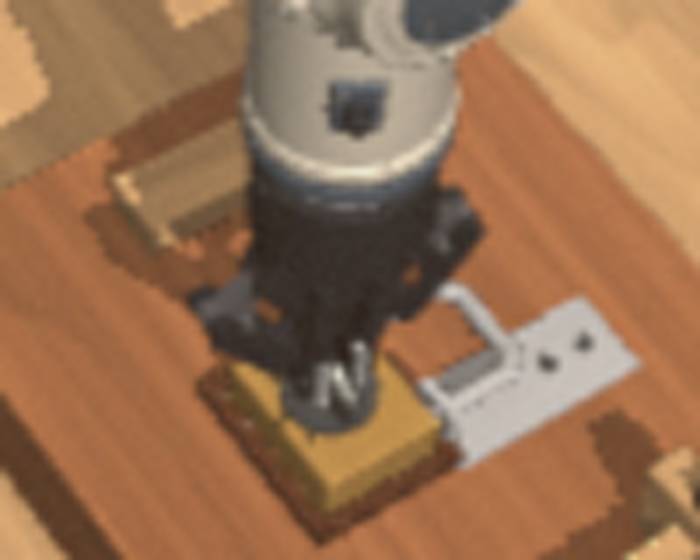

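The picture shows the fingers holding the grip bar at 9.6 mm with the lock seated. There's a slight 6 N upward pull, so I'll relieve that and then turn clockwise.

```bash
python3 -m crank '[[0,0,0.001,0,0,0,1],[0,0,0.001,0,0,0,1]]' 20
python3 -m crank '[[0,0,0,0,0,0.08,1],[0,0,0,0,0,0.16,1],[0,0,0,0,0,0.24,1],[0,0,0,0,0,0.32,1],[0,0,0,0,0,0.40,1]]' 20
python3 - <<'E'
from h import *
s=r.sense();print(s["opening"]*85,s["contact_force"],s["wrist_torque"])
E
```

```text
clock: 4.0
eef_pos: [567.1, 58.0, 147.5]
tcp_rot: [3.141, -0.0, 1.5]
contact_force: [-0.0, 0.1, -3.8]
opening: 0.103
grasp_force: 24.0
clock: 4.5
eef_pos: [566.8, 57.9, 147.4]
tcp_rot: [-3.141, 0.0, 1.097]
contact_force: [-1.9, -1.1, -3.0]
opening: 0.109
grasp_force: 24.1
9.268825988411415 [-1.87402549 -1.11747992 -2.97771858] [-0.17204235  0.18951144  0.01269549]
```

```bash
python3 -m crank '[[0,0,0.001,0,0,0.10,1],[0,0,0.001,0,0,0.20,1],[0,0,0.001,0,0,0.30,1],[0,0,0.001,0,0,0.40,1],[0,0,0.001,0,0,0.50,1]]' 20
python3 -m crank '[[0,0,0.001,0,0,0.11,1],[0,0,0.001,0,0,0.22,1],[0,0,0.001,0,0,0.33,1],[0,0,0.001,0,0,0.44,1],[0,0,0.001,0,0,0.545,1]]' 20
python3 -m crank '[[0,0,0,0,0,0,1],[0,0,0,0,0,0,1]]' 20
python3 - <<'E'
from h import *
s=r.sense();print(s["eef_pos"],s["tcp_rot"],s["opening"]*85,s["contact_force"],s["wrist_torque"],s["grasp_force"],s["qpos"])
E
```

```text
clock: 5.0
eef_pos: [566.6, 58.2, 147.3]
tcp_rot: [-3.141, 0.0, 0.595]
contact_force: [-5.4, 1.5, 7.6]
opening: 0.107
grasp_force: 25.4
clock: 5.5
eef_pos: [566.5, 58.7, 147.2]
tcp_rot: [-3.14, 0.0, 0.05]
contact_force: [-9.4, 3.3, 17.1]
opening: 0.107
grasp_force: 26.7
clock: 5.7
eef_pos: [566.5, 58.7, 147.1]
tcp_rot: [-3.14, 0.0, 0.054]
contact_force: [-8.0, 2.9, 16.8]
opening: 0.11
grasp_force: 26.7
[566.4970017   58.66187931 147.13918331] [-3.14045769e+00  4.02141492e-04  5.42432070e-02] 9.309896795265145 [-7.95097337  2.93294684 16.76545394] [ 0.52976924  1.56431623 -0.0307205 ] 26.689269840717316 [9.98955950e-02 3.87776594e-01 1.84246326e+00 1.45738069e-03
 9.11703241e-01 1.61555624e+00]
```

The yaw is on target. Now I'll release slowly, rise and look.

```bash
python3 -m crank '[[0,0,-0.002,0,0,0,1],[0,0,-0.002,0,0,0,0.85],[0,0,-0.002,0,0,0,0.75],[0,0,-0.002,0,0,0,0.7],[0,0,-0.002,0,0,0,0.7]]' 20
python3 -m crank '[[0,0,-0.015,0,0,0,0.7],[0,0,-0.035,0,0,0,0.7],[0,0,-0.06,0,0,0,0.6],[0,0,-0.09,0,0,0,0.4],[0,0,-0.13,0,0,0,0.4]]' 20
python3 -m crank '[[-0.04,0,-0.02,0,0,0.14,0.5],[-0.08,0,-0.03,0,0,0.28,0.5],[-0.08,0,-0.03,0,0,0.28,0.5]]'
python3 - <<'E'
from meas import *
T=cams.grab_frame("top");S=cams.grab_frame("scene");go(T,S)
crop(S,305,205,80,80,7,"pics/a3.png")
s=r.sense();print(s["eef_pos"],s["tcp_rot"],s["contact_force"])
E
```

```text
clock: 6.2
eef_pos: [567.0, 57.9, 147.3]
tcp_rot: [3.142, -0.0, 0.055]
contact_force: [0.3, 0.9, -0.0]
opening: 0.302
grasp_force: 0.0
clock: 6.7
eef_pos: [566.0, 57.9, 277.1]
tcp_rot: [3.141, 0.003, 0.055]
contact_force: [-0.2, -0.2, -0.8]
opening: 0.598
grasp_force: 0.0
clock: 7.0
eef_pos: [483.8, 53.4, 308.8]
tcp_rot: [-3.141, -0.0, -0.23]
contact_force: [-0.6, -0.0, 0.3]
opening: 0.499
grasp_force: 0.0
top brass area 35.7421875 [300.05862045 258.47967434]
[[590.7, 96.2], [592.0, 62.2], [578.8, 61.6], [577.5, 95.6]] [584.8  78.9 120. ]
top dark area 171.9765625 [301.09407806 260.79390335]
disc@125 [[567.8  75.1 125. ]] 12.974848747253418 34.70281219482422
white [[564.4, 52.7, 143.5], [565.0, 26.4, 143.5], [563.2, 100.2, 143.5]] ang 1.596 len 73.9
scene brass area 475.6640625 [337.28926468 247.43985558]
[[597.2, 21.7], [532.3, 12.0], [535.4, 101.7], [598.3, 109.7]] [565.8  61.3 120. ]
scene dark area 131.09375 [336.26790619 245.64009666]
disc@125 [[565.7  56.3 125. ]] 12.576583862304688 14.353361129760742
white [[575.4, 56.3, 143.5], [564.9, 55.3, 143.5], [586.9, 57.5, 143.5]] ang 0.099 len 22.1
[486.94951995  53.61814212 307.96174372] [-3.14101828e+00 -1.80861969e-03 -2.24155604e-01] [1.1773952  0.07948466 0.47030828]
```

View pics/a3.png

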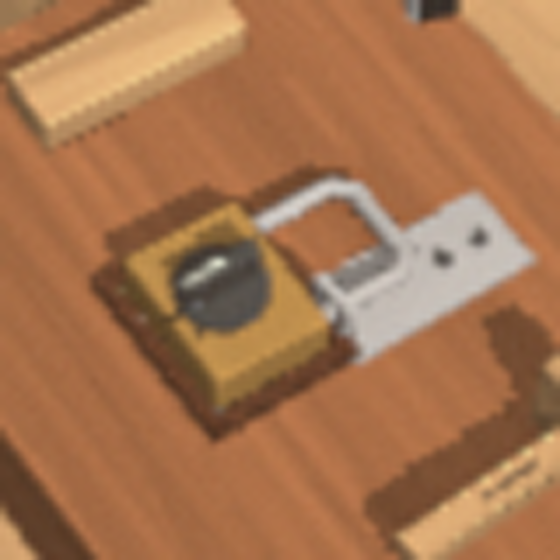

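The pointer now points along +x (measured about 0.1, lock yaw about 0.056), so the dial is on the second notch. Next comes the bail, mid-crossbar at about crop (375,220). I'll re-orient the tool and check the bail's position.

```bash
python3 -m crank '[[0,0,0.01,0,0,-0.14,0.6],[0,0,0.02,0,0,-0.28,0.6],[0,0,0.03,0,0,-0.42,0.6],[0,0,0.04,0,0,-0.56,0.6],[0,0,0.05,0,0,-0.70,0.6]]' 20
python3 -m crank '[[0,0,0.01,0,0,-0.14,0.6],[0,0,0.02,0,0,-0.28,0.6],[0,0,0.03,0,0,-0.42,0.6],[0,0,0.04,0,0,-0.56,0.6],[0,0,0.05,0,0,-0.70,0.6]]' 20
python3 -m crank '[[0,0,0,0,0,-0.14,0.6],[0,0,0,0,0,-0.28,0.6],[0,0,0,0,0,-0.42,0.6],[0,0,0,0,0,-0.44,0.6],[0,0,0,0,0,-0.44,0.6]]' 20
python3 - <<'E'
from h import *
T=cams.grab_frame("top");S=cams.grab_frame("scene")
s=r.sense();print(s["eef_pos"],s["tcp_rot"],s["qpos"])
print(plane(T,[(308.3,292.5)],111.5),plane(S,[(358.6,236.4)],111.5))
im=cv2.resize(S["image"][220:260,335:375],None,fx=8,fy=8,interpolation=cv2.INTER_CUBIC)
print(S["image"][236,358],plane(S,[(350,230),(365,240)],107))
# predicted bail top in scene by lock pose
y=.056;L=np.array([563,58,90.]);Rz=R.from_euler("z",y).as_matrix()
K=np.array([[S["fx"],0,S["cx"]],[0,S["fy"],S["cy"]],[0,0,1.]])
def proj(f,p):
    K=np.array([[f["fx"],0,f["cx"]],[0,f["fy"],f["cy"]],[0,0,1.]]);M=R.from_euler("xyz",f["orientation"]).as_matrix().T
    return cv2.projectPoints(np.array(p),cv2.Rodrigues(M)[0],-M@f["position"],K,f["D"])[0].reshape(-1,2)
P=[L+Rz@np.array(q,float) for q in((-82,-22,21.5),(-82,22,21.5),(-82,-5,21.5))]
print("pred scene",proj(S,P),"top",proj(T,P))
a=np.vstack([S["image"][225:265,330:380,::-1]]);a=cv2.resize(a,None,fx=10,fy=10,interpolation=cv2.INTER_NEAREST)
for q in proj(S,P): cv2.circle(a,tuple(int(v) for v in ((q-[330,225]+.5)*10)),4,(0,0,255),-1)
cv2.imwrite("pics/a4.png",a)
E
```

```text
clock: 7.6
eef_pos: [488.0, 53.7, 256.2]
tcp_rot: [-3.141, 0.0, 0.482]
contact_force: [0.6, 0.2, -0.6]
opening: 0.4
grasp_force: 0.0
clock: 8.1
eef_pos: [487.9, 53.6, 206.1]
tcp_rot: [-3.141, 0.0, 1.182]
contact_force: [-0.3, -0.9, -0.4]
opening: 0.406
grasp_force: 0.0
clock: 8.6
eef_pos: [487.5, 53.6, 206.8]
tcp_rot: [-3.141, 0.0, 1.613]
contact_force: [0.3, -0.4, 0.9]
opening: 0.4
grasp_force: 0.0
[487.27381199  53.63732294 206.96922745] [-3.14124353e+00  5.24282305e-05  1.61212445e+00] [ 1.06594600e-01  1.94313764e-01  1.95889212e+00 -3.53715366e-05
  9.88738565e-01  6.52859345e-02]
[[479.05526592  54.05418763 111.5       ]] [[484.45349193  56.26343918 111.5       ]]
[160 155 149] [[492.89549237  20.06503098 107.        ]
 [472.59424402  75.1804505  107.        ]]
pred scene [[354.86667738 230.4024898 ]
 [363.19204773 240.25022858]
 [358.05550085 234.17453607]] top [[315.56219335 291.35550683]
 [301.44289268 292.30041771]
 [310.1078237  291.72037166]]
```

View pics/a4.png

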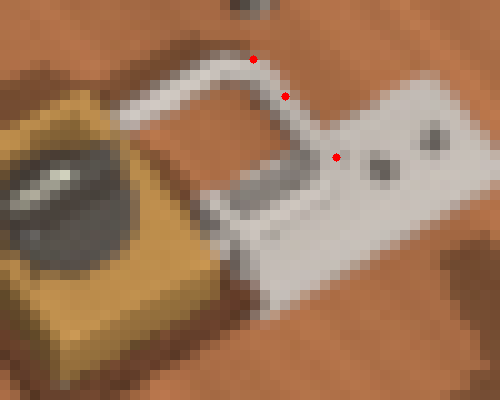

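The picture shows the bail's crossbar running between about (255,70) and (310,140), with my predicted points about 1 px outside it. That puts the bail axis at x of about 482. I'm descending to straddle it.

```bash
python3 -m crank '[[-0.005,-0.0055,0.015,0,0,-0.015,0.6],[-0.005,-0.0055,0.035,0,0,-0.015,0.6],[-0.005,-0.0055,0.055,0,0,-0.015,0.6],[-0.005,-0.0055,0.075,0,0,-0.015,0.6],[-0.005,-0.0055,0.09,0,0,-0.015,0.6]]' 20
python3 -m crank '[[0,0,0,0,0,0,0.7],[0,0,0,0,0,0,0.8],[0,0,0,0,0,0,0.9],[0,0,0,0,0,0,1],[0,0,0,0,0,0,1]]' 20
```

```text
clock: 9.2
eef_pos: [481.5, 48.3, 116.2]
tcp_rot: [-3.141, 0.0, 1.628]
contact_force: [-0.1, -0.1, 0.2]
opening: 0.399
grasp_force: 0.0
clock: 9.7
eef_pos: [482.5, 48.3, 118.0]
tcp_rot: [3.14, 0.0, 1.629]
contact_force: [0.5, -1.9, 0.2]
opening: 0.092
grasp_force: 19.6
```

The bail is gripped at about 8 mm opening and x of about 482.5. Now I'll draw it out gently.

```bash
python3 -m crank '[[0,-0.002,0,0,0,0,1],[0,-0.004,0,0,0,0,1],[0,-0.006,0,0,0,0,1],[0,-0.008,0,0,0,0,1],[0,-0.010,0,0,0,0,1]]' 20
python3 -m crank '[[0,-0.002,0,0,0,0,1],[0,-0.004,0,0,0,0,1],[0,-0.006,0,0,0,0,1],[0,-0.008,0,0,0,0,1],[0,-0.010,0,0,0,0,1]]' 20
```

```text
clock: 10.2
eef_pos: [471.7, 47.8, 117.4]
tcp_rot: [3.141, -0.0, 1.63]
contact_force: [2.4, -1.2, 2.6]
opening: 0.093
grasp_force: 19.4
clock: 10.7
eef_pos: [461.5, 47.2, 117.2]
tcp_rot: [-3.141, -0.0, 1.63]
contact_force: [1.9, -0.3, 0.9]
opening: 0.096
grasp_force: 19.3
```

```bash
python3 -m crank '[[0,-0.001,0,0,0,0,1],[0,-0.002,0,0,0,0,1],[0,-0.003,0,0,0,0,1],[0,-0.003,0,0,0,0,1]]' 20
python3 -m crank '[[0,-0.001,0,0,0,0,1],[0,-0.001,0,0,0,0,1]]' 20
python3 -m crank '[[0,-0.001,0,0,0,0,1],[0,-0.001,0,0,0,0,1]]' 20
```

```text
clock: 11.1
eef_pos: [458.5, 47.0, 117.2]
tcp_rot: [-3.141, -0.0, 1.63]
contact_force: [1.3, -0.5, 1.3]
opening: 0.096
grasp_force: 19.4
clock: 11.3
eef_pos: [457.8, 47.0, 117.3]
tcp_rot: [3.141, 0.0, 1.63]
contact_force: [1.3, 0.4, 0.7]
opening: 0.091
grasp_force: 19.3
clock: 11.5
eef_pos: [457.0, 46.9, 117.4]
tcp_rot: [3.141, 0.0, 1.63]
contact_force: [3.2, -1.1, 0.1]
opening: 0.093
grasp_force: 19.3
```

```bash
python3 -m crank '[[0,-0.001,0,0,0,0,1],[0,-0.001,0,0,0,0,1]]' 20
python3 -m crank '[[0,-0.001,0,0,0,0,1],[0,-0.001,0,0,0,0,1]]' 20
python3 -m crank '[[0,-0.0005,0,0,0,0,1],[0,-0.0005,0,0,0,0,1]]' 20
```

```text
clock: 11.7
eef_pos: [456.8, 46.8, 117.6]
tcp_rot: [3.139, 0.0, 1.63]
contact_force: [6.2, -1.7, 0.3]
opening: 0.094
grasp_force: 19.3
clock: 11.9
eef_pos: [456.7, 46.8, 117.9]
tcp_rot: [3.137, 0.0, 1.63]
contact_force: [8.0, -1.8, -1.5]
opening: 0.096
grasp_force: 19.2
clock: 12.1
eef_pos: [456.7, 46.7, 118.0]
tcp_rot: [3.136, 0.0, 1.63]
contact_force: [9.3, -1.4, -1.8]
opening: 0.095
grasp_force: 19.2
```

The end stop is reached after 25.8 mm including seat play. I'll relax, release, rise and look.

```bash
python3 -m crank '[[0,0.001,0,0,0,0,1],[0,0.002,0,0,0,0,1],[0,0.0025,0,0,0,0,1],[0,0.0025,0,0,0,0,0.8],[0,0.0025,0,0,0,0,0.7]]' 20
python3 -m crank '[[0,0,0,0,0,0,0.6],[0,0,-0.02,0,0,0,0.6],[0,0,-0.04,0,0,0,0.6],[0,0,-0.07,0,0,0,0.6],[0,0,-0.10,0,0,0,0.3]]' 20
python3 - <<'E'
from meas import *
T=cams.grab_frame("top");S=cams.grab_frame("scene");go(T,S)
crop(S,305,205,80,80,7,"pics/a5.png")
s=r.sense();print(s["eef_pos"],s["tcp_rot"],s["contact_force"])
E
```

```text
clock: 12.6
eef_pos: [455.6, 47.0, 116.8]
tcp_rot: [-3.139, -0.0, 1.63]
contact_force: [-0.4, 0.5, -0.3]
opening: 0.301
grasp_force: 0.0
clock: 13.1
eef_pos: [455.9, 46.9, 217.8]
tcp_rot: [-3.14, -0.0, 1.63]
contact_force: [-0.0, 0.1, -0.5]
opening: 0.553
grasp_force: 0.0
top brass area 444.40625 [306.47457123 265.56767273]
[[590.0, 98.3], [593.6, 22.8], [534.9, 19.8], [531.2, 95.0]] [562.4  59.  120. ]
top dark area 137.46875 [306.62780762 264.65800476]
disc@125 [[565.2  58.4 125. ]] 13.107650756835938 13.658981323242188
white [[572.6, 58.9, 143.5], [578.7, 59.0, 143.5], [567.5, 58.7, 143.5]] ang -3.115 len 11.2
scene brass area 480.1171875 [338.0476265  247.38816261]
[[595.7, 23.2], [528.9, 13.8], [532.7, 102.1], [597.4, 109.9]] [563.7  62.3 120. ]
scene dark area 130.90625 [336.64807892 245.49711609]
disc@125 [[564.4  56.7 125. ]] 12.77452278137207 14.059918403625488
white [[574.2, 57.2, 143.5], [563.6, 56.8, 143.5], [584.3, 57.5, 143.5]] ang 0.033 len 20.7
[458.55635302  47.21740666 220.62013362] [ 3.13614724e+00 -3.93772535e-04  1.62988443e+00] [-0.0299972  -0.00112041 -1.09903677]
```

View pics/a5.png

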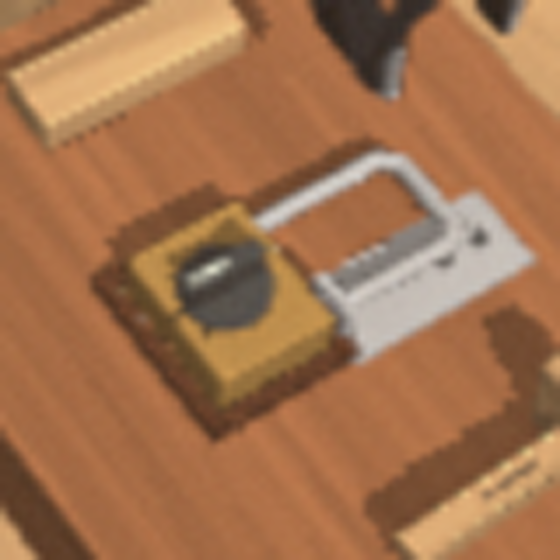

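The picture shows the shackle fully drawn out, the lock seated and the pointer along +x. I'm moving over the lock with the gripper opened to 70 mm.

```bash
python3 -m crank '[[0.001,0.025,0,0,0,0,0.18],[0.002,0.05,0,0,0,0,0.18],[0.003,0.08,0,0,0,0,0.18],[0.003,0.105,0,0,0,0,0.18],[0.003,0.105,0,0,0,0,0.18]]' 20
python3 -m crank '[[0,0,0.02,0,0,0,0.18],[0,0,0.04,0,0,0,0.18],[0,0,0.05,0,0,0,0.18],[0,0,0.05,0,0,0,0.18]]' 20
```

```text
clock: 13.7
eef_pos: [563.6, 56.4, 216.3]
tcp_rot: [3.141, -0.0, 1.63]
contact_force: [-0.7, -0.4, -0.3]
opening: 0.82
grasp_force: 0.0
clock: 14.1
eef_pos: [559.6, 56.0, 165.5]
tcp_rot: [-3.138, 0.0, 1.63]
contact_force: [-0.3, 0.1, 0.8]
opening: 0.818
grasp_force: 0.0
```

```bash
python3 -m crank '[[0,0,0,0,0,0,0.18],[0,0,0.01,0,0,0,0.18],[0,0,0.02,0,0,0,0.18],[0,0,0.03,0,0,0,0.18],[0,0,0.038,0,0,0,0.18]]' 20
python3 -m crank '[[0,0,0.003,0,0,0,0.18],[0,0,0.006,0,0,0,0.18],[0,0,0.006,0,0,0,0.18]]' 20
python3 -m crank '[[0,0,0.002,0,0,0,0.18],[0,0,0.002,0,0,0,0.18]]' 20
```

```text
clock: 14.6
eef_pos: [561.0, 56.1, 128.2]
tcp_rot: [-3.141, 0.0, 1.63]
contact_force: [0.5, -0.6, -0.8]
opening: 0.818
grasp_force: 0.0
clock: 14.9
eef_pos: [561.3, 56.1, 123.0]
tcp_rot: [-3.141, 0.0, 1.63]
contact_force: [1.1, 0.1, 0.2]
opening: 0.822
grasp_force: 0.0
clock: 15.1
eef_pos: [561.5, 56.1, 121.3]
tcp_rot: [3.141, -0.0, 1.63]
contact_force: [0.1, -0.1, -0.2]
opening: 0.819
grasp_force: 0.0
```

```bash
python3 -m crank '[[0,0,0.002,0,0,0,0.18],[0,0,0.002,0,0,0,0.18]]' 20
python3 -m crank '[[0,0,0.002,0,0,0,0.18],[0,0,0.002,0,0,0,0.18]]' 20
python3 - <<'E'
from h import *
S=cams.grab_frame("scene");crop(S,305,205,75,75,8,"pics/a6.png")
E
```

```text
clock: 15.3
eef_pos: [561.4, 56.1, 119.2]
tcp_rot: [3.142, -0.0, 1.63]
contact_force: [-0.1, 0.8, -0.1]
opening: 0.82
grasp_force: 0.0
clock: 15.5
eef_pos: [561.3, 56.1, 117.1]
tcp_rot: [-3.141, 0.0, 1.63]
contact_force: [-0.2, -0.5, -0.2]
opening: 0.818
grasp_force: 0.0
```

View pics/a6.png

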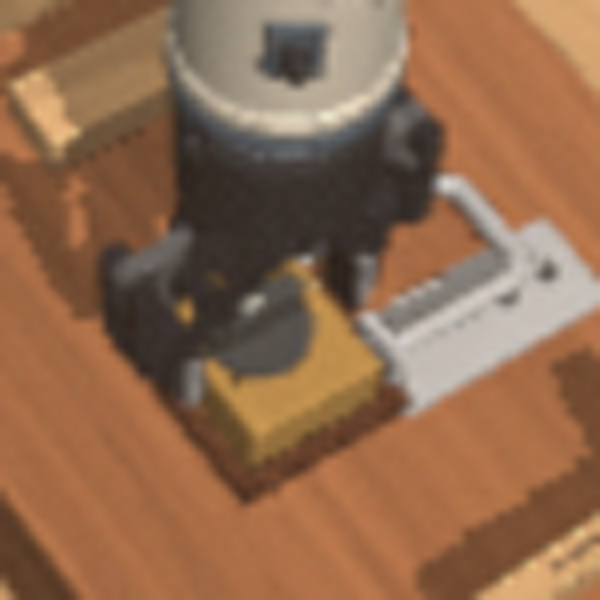

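The picture shows the fingers on both x faces of the block and clear of the bail and staple. I'm closing at 20 N.

```bash
python3 -m crank '[[0,0,0.001,0,0,0,0.22],[0,0,0.001,0,0,0,0.26],[0,0,0.001,0,0,0,0.30],[0,0,0.001,0,0,0,0.4],[0,0,0.001,0,0,0,0.5]]' 20
python3 -m crank '[[0,0,0,0,0,0,0.5],[0,0,0,0,0,0,0.5]]' 20
```

```text
clock: 16.05
eef_pos: [563.2, 56.4, 117.1]
tcp_rot: [3.138, -0.0, 1.63]
contact_force: [5.1, 1.9, 1.1]
opening: 0.698
grasp_force: 21.9
clock: 16.25
eef_pos: [563.3, 56.5, 117.1]
tcp_rot: [3.138, -0.0, 1.63]
contact_force: [5.9, 1.8, 2.0]
opening: 0.698
grasp_force: 21.9
```

The lock is held at 59.3 mm. I'll relieve the side load by shifting 1.8 mm in +x, then lift slowly.

```bash
python3 -m crank '[[0,0.001,0,0,0,0,0.5],[0,0.002,0,0,0,0,0.5],[0,0.002,0,0,0,0,0.5]]' 20
python3 -m crank '[[0,0,-0.001,0,0,0,0.5],[0,0,-0.002,0,0,0,0.5],[0,0,-0.004,0,0,0,0.5],[0,0,-0.006,0,0,0,0.5],[0,0,-0.008,0,0,0,0.5]]' 20
```

```text
clock: 16.55
eef_pos: [563.4, 56.4, 117.2]
tcp_rot: [3.142, -0.0, 1.63]
contact_force: [-2.8, 1.5, 10.8]
opening: 0.698
grasp_force: 22.9
clock: 17.05
eef_pos: [563.3, 56.1, 124.2]
tcp_rot: [-3.141, 0.0, 1.63]
contact_force: [4.0, 0.2, -6.6]
opening: 0.7
grasp_force: 23.6
```

```bash
python3 -m crank '[[0,0,-0.002,0,0,0,0.5],[0,0,-0.005,0,0,0,0.5],[0,0,-0.008,0,0,0,0.5],[0,0,-0.011,0,0,0,0.5],[0,0,-0.014,0,0,0,0.5]]' 20
python3 - <<'E'
from h import *
S=cams.grab_frame("scene");crop(S,305,195,75,75,8,"pics/a7.png")
print(r.sense()["contact_force"],r.sense()["wrist_torque"])
E
```

```text
clock: 17.55
eef_pos: [563.0, 56.2, 138.5]
tcp_rot: [-3.141, -0.0, 1.63]
contact_force: [0.2, 1.1, -6.0]
opening: 0.701
grasp_force: 23.9
[ 0.71378381  0.43122012 -5.17484682] [ 0.01054066 -0.12182263  0.00397216]
```

View pics/a7.png

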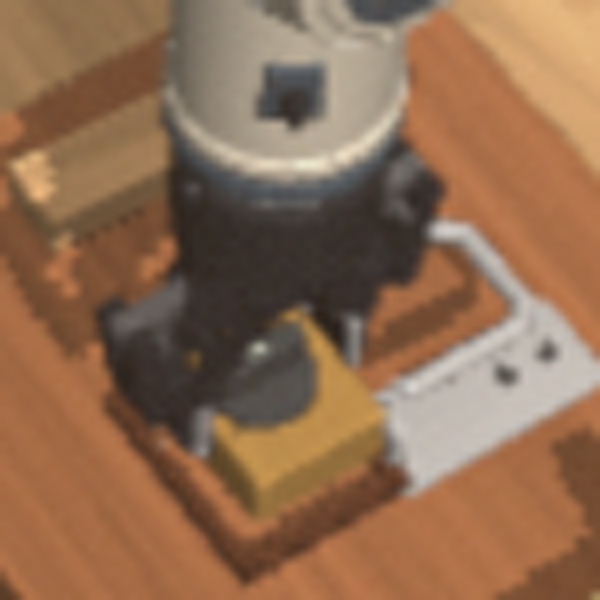

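The picture shows the open lock rising level out of its seat, with its weight hanging on the gripper (about 6 N). I'll lift the rest, to more than 110 mm in all.

```bash
python3 -m crank '[[0,0,-0.003,0,0,0,0.5],[0,0,-0.007,0,0,0,0.5],[0,0,-0.012,0,0,0,0.5],[0,0,-0.018,0,0,0,0.5],[0,0,-0.024,0,0,0,0.5]]' 20
python3 -m crank '[[0,0,-0.007,0,0,0,0.5],[0,0,-0.014,0,0,0,0.5],[0,0,-0.021,0,0,0,0.5],[0,0,-0.028,0,0,0,0.5],[0,0,-0.035,0,0,0,0.5]]' 20
python3 -m crank '[[0,0,-0.007,0,0,0,0.5],[0,0,-0.014,0,0,0,0.5],[0,0,-0.021,0,0,0,0.5],[0,0,-0.028,0,0,0,0.5],[0,0,-0.035,0,0,0,0.5]]' 20
python3 -m crank '[[0,0,-0.006,0,0,0,0.5],[0,0,-0.01,0,0,0,0.5],[0,0,-0.013,0,0,0,0.5],[0,0,-0.015,0,0,0,0.5],[0,0,-0.015,0,0,0,0.5]]' 20
python3 -m crank '[[0,0,0,0,0,0,0.5],[0,0,0,0,0,0,0.5],[0,0,0,0,0,0,0.5],[0,0,0,0,0,0,0.5],[0,0,0,0,0,0,0.5]]' 20
python3 - <<'E'
from h import *
S=cams.grab_frame("scene");crop(S,270,110,150,150,4,"pics/a8.png")
s=r.sense();print(s["contact_force"],s["wrist_torque"],s["qvel"].round(3))
E
```

```text
clock: 18.1
eef_pos: [563.5, 56.2, 162.9]
tcp_rot: [3.141, -0.0, 1.63]
contact_force: [-0.5, 0.1, -5.4]
opening: 0.695
grasp_force: 23.9
clock: 18.6
eef_pos: [563.4, 56.2, 197.9]
tcp_rot: [3.142, -0.0, 1.63]
contact_force: [-0.0, -0.4, -5.9]
opening: 0.698
grasp_force: 23.9
clock: 19.1
eef_pos: [563.4, 56.2, 232.9]
tcp_rot: [-3.142, 0.0, 1.63]
contact_force: [0.2, -0.6, -5.2]
opening: 0.693
grasp_force: 23.9
clock: 19.6
eef_pos: [563.5, 56.2, 247.4]
tcp_rot: [3.141, -0.0, 1.63]
contact_force: [-0.5, 0.0, -5.8]
opening: 0.702
grasp_force: 24.0
clock: 20.1
eef_pos: [563.4, 56.2, 247.2]
tcp_rot: [-3.141, -0.0, 1.63]
contact_force: [0.0, -0.1, -6.2]
opening: 0.7
grasp_force: 24.0
[-0.57597976  0.42337207 -5.10409643] [-0.0169867  -0.07967764 -0.0065409 ] [-0.001 -0.003  0.001  0.001 -0.    -0.001]
```

View pics/a8.png

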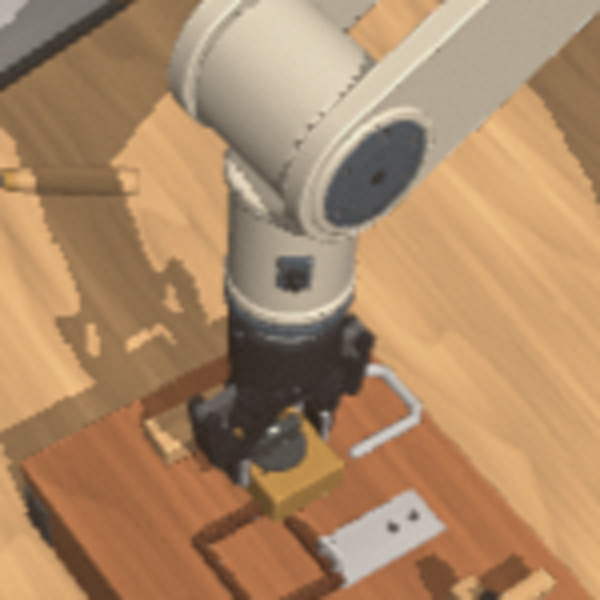

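The picture shows the open lock held level and dial up at about crop (295,470), 130 mm above its empty seat. The shackle is drawn out and nothing else has been disturbed, so I'm handing in.

```bash
python3 -c "
from rig import sign_off
print(sign_off())"
```

```text
the job is handed in; nothing more can be done
None
```

I handed the job in at about 20 s: the dial is on the second notch, the shackle is fully open, and the lock is held still, level and dial up, about 130 mm above its seat. The grip was commanded at 20 N, its lowest setting, though the pad sensor read 19–27 N (24 N at the end).

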